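# Swing the hold-down bar of a writing board into its catch

## Task

Hook the forked end of the wooden hold-down bar onto the board's headed post while the bar is still well slanted, then swing it about the post, keeping it snug there, until its toe clicks past the catch's spring plunger and stays held against the back stop, across the top of the red placard. The catch is adjustable and nobody noted its setting, so go by feel and gently: never press the bar on post or catch with more than about 12 N. Leave the inkstone and the brush tray alone, and let go of the bar at the end.

Things in the scene. Friction and masses are not known exactly. Their poses are not given: they have to be found in the camera images.
- board: Plywood writing board fixed on the table, 300 (x) by 410 (y) by 18 mm high, a red placard let in flush with its top. Origin: centre of its underside; x points from the robot's side to the top of the placard, y left along it, z up. Post at x 100, y 145 mm, catch at its right end. The home bar lies along y, fork at +y.
- post_axis (a point): Fixed headed post: steel shank 12 mm in diameter, brass head 21 mm across, its underside 20 and its top 25.5 mm above the board's top, so the fork slides under it from the side. Point on the shank's axis, 8 mm above the board's top, axes as the board's. Post and catch are screwed into soft plywood and pull loose above about 12 N.
- catch_mid (a point): Where the middle of the toe's end face would lie with the catch in the middle of its slotted plate: 290 mm from post_axis along the board's -y, 8 mm above its top, axes as the board's. The dark steel catch has been set and clamped anywhere within 14 mm either way of this along x. It has an end wall 3 mm beyond the toe, a lip over it 20 mm above the board, and a back stop for its +y side.
- bar_mid (a point): Loose hold-down bar, dark wood with brass ends, 308 x 34 x 16 mm thick, 0.2 to 0.3 kg, flat on the board. Point: its centre, 8 mm above its underside. x runs along it from forked heel to toe, y across, z up. Home: x along the board's -y. Starts turned 0.4 to 0.7 rad from that, toe towards the robot. Grip it across its width anywhere between the brass ends.
- bar_fork (a point): Seat of the bar's fork, 140 mm from bar_mid towards the heel, 8 mm above the underside: the post's axis comes here when the shank bottoms in the slot. Slot 15 mm wide, open at the heel end, its floor 6 mm from here towards the toe; the prongs reach 18 mm beyond here and flare to a 25 mm mouth. Starts 40 to 110 mm short of the post. Axes as bar_mid.
- bar_toe (a point): Middle of the toe's end face, 150 mm from bar_mid, 8 mm above the underside. The +y corner, leading in the swing, is chamfered 6 mm along and 14 mm across; the other corner is square. In the catch a brass spring plunger stands 4 mm into the end face's path; 2 to 5 N on the toe passes it. It clicks out behind the square corner 4 mm short of the back stop and draws it there.
- inkstone: Round dark inkstone, 120 mm across and 34 mm high, on the table beside the board; origin at the centre of its underside. Leave it alone.
- brush_tray: White ceramic tray with a writing brush, 230 by 55 by 31 mm, on the table beside the board; origin at the centre of its underside, x along it. Leave it alone.

How it is judged:
On the way, in this order (a step that is already met when the one before it is completed fails the run):
1. the fork is hooked fully onto the post, bar flat and still slanted by more than 0.2 rad (horizontal distance between bar_fork and post_axis below 0.004 m and z of bar_mid in the frame of board below 0.03 m and angle between the x axis of bar_mid and the y axis of board, either way round above 0.2 rad), for 0.1 s.
2. the bar is swung home past the plunger (horizontal distance between bar_fork and post_axis below 0.0045 m and contact force between bar and back_stop above 0.5 N and angle between the x axis of bar_mid and the y axis of board, either way round below 0.065 rad and angle between bar_mid's own z axis and vertical below 0.04 rad and z of bar_mid in the frame of board below 0.03 m), for 0.1 s.
At the end, for the whole second after the job is handed in: The bar lies flat on the board (tilt under 0.04 rad, at most 4 mm up), at rest and released: post within 4.5 mm of the fork's seat, toe past the plunger and held against the catch's back stop (contact force above 0.5 N), in line with the board within 0.065 rad (all of step 2 and linear speed of bar below 0.01 m/s and contact force between the fingers and bar below 0.1 N); the robot touches nothing.
It fails at once if the post is forced (more than 14 N) (contact force between bar and post above 14 N).
It fails at once if the catch is forced (more than 14 N) (contact force between bar and catch above 14 N).
It fails at once if a bystander is moved more than 15 mm (distance of any of inkstone, brush_tray from where it was at the start of the episode above 0.015 m).
It also fails if it takes over 64 s, if anything falls off the work surface, if the arm or the gripper's body presses on something with over 40 N, if the wrist force passes 120 N, or if a joint passes its speed limit or range.

## Robot

A 7-joint arm with a two-finger parallel gripper is mounted at the origin on the work surface. World frame = base frame: x ahead of the robot, y to its left, z up, the work surface at z = 0. Lengths are in m, angles in rad, forces in N, time in s.
With the tool pointing down it reaches from about 0.4 to 0.9 m from the base axis. Payload 5.5 kg.
Tool frame: the origin (TCP) lies at the very end of the fingers, on their centre line; the grasp point (between the pads) lies 19 mm behind it; z points along the fingers, y is the line along which they close (so a half turn about z gives the same grasp; the last joint's range is limited). The gripper opens to 92 mm and grips with 3 to 60 N. Pads are 19 mm wide; open, the fingers measure 130 mm over their backs; the gripper's body (75 mm by 190 mm) begins 47 mm behind the grasp point.
Start: joints at [1.612, 0.501, -0.427, 1.55, 0.221, 1.138, -0.21], TCP at [0.143, -0.634, 0.207] pointing down, gripper open.
Joint ranges: [-2.88, 2.88], [-0.31, 2.03], [-1.54, 1.56], [0.2, 2.42], [-1.41, 4.55], [0.19, 2.02], [-2.57, 2.57]. Speed limits (rad/s): [2.57, 2.57, 3.14, 3.14, 3.14, 3.14, 3.14].

## Interface

Orientations are given as a unit quaternion [w, x, y, z].
In Python, from bench import monitor, eyes, env gives the robot as it stands.
- The arm moves only by the tool carry_out, never from a script. Its argument "steps" is a list of rows, each a list of 2 entries, a list of its own where there are three numbers: the shift along the tool's x, y, z in mm, then the turn about the tool's z in degrees. In form: [[[dx, dy, dz], spin], ...]. A call has exactly 8 rows; each row is the pose to reach, as a shift and turn from the pose commanded when the call began, along the tool's axes at that moment; what a row does not reach only later rows make up. A row lasts 1/10 s, in which the tool goes at most 50 mm and 8.59 degrees, less where a joint would pass 70% of its speed; a pose out of reach is approached as far as the arm can. A call with a gripper value outside its range is refused whole. "hand" is the closure, from -1 (fully open) to 1 (shut), so that 0 is half open, set as the call begins (left out, the last holds). The fingers move at their own pace and stop on an object; "grip_force" is the grip in N (left out, the last holds). Time passes only in rows, so rows that repeat a pose let the fingers close, or fill a call up. It gives the time, the measured TCP pose, the force, the opening and the grip force at its end, in the units of the state.
- monitor.read_state(): the state, without advancing time (a new reading comes with each control period).
- eyes.capture(name): name is "scene" or "top"; returns the picture (384x512x3 uint8, red, green, blue); there is no depth.
- eyes.camera_info(name): a dict with "fx", "fy", "cx", "cy" (pixels), "xyz" and "orientation" of the camera in the world. Camera axes: x right, y down, z forward; pixel columns grow to the right and rows downward; lengths in m; the calibration is good to about 2 mm. A picture is of the moment at which its call begins. camera_info takes no time and is no camera call.
- env.hand_in(): hands the job in; it is judged then, once.
The state is a dict: "time_s": time; "joints": joint angles; "qvel": joint speeds; "effort": joint torques, N m; "eef_pos": TCP position; "ee_rot": TCP orientation; "wrist_force": force on the tool from outside, world axes, zero at the start; "moment": the same for the moment, N m; "width": finger opening in m; "gripper_force": force on a finger pad.
Only numpy, scipy, OpenCV 4.12 (cv2) and the standard library are available. Lean on these libraries where they do the work, as an engineer would, in place of code of your own. Each camera call takes 0.05 s, during which the arm holds its last target. There are 200 camera calls.

## Working session

There is one attempt and no reset: what is moved stays moved. The work goes in short steps, Python scripts to look and compute and a tool call to move; the robot and the scene stay as the last step left them, time stands still between calls to the robot, and variables do not carry over. Pictures are saved under pics/ and viewed, at most 10 in all, crops included, and the job is handed in when it is done.

Besides the shell and the picture viewer there is one more tool, called after "Request:" as name([rows], argument=value, ...), one row to a line, values as JSON. carry_out: Moves the arm, as the interface text tells. Its arguments: {"type":"object","properties":{"steps":{"type":"array"},"hand":{"type":"number"},"grip_force":{"type":"number"}},"required":["steps"]}

```bash
mkdir -p pics; python3 - <<'E'
from bench import monitor, eyes, env
import cv2
print(monitor.read_state())
for n in ("top","scene"):
    im=eyes.capture(n); cv2.imwrite(f"pics/{n}0.png",cv2.resize(im[:,:,::-1],(800,600),interpolation=cv2.INTER_CUBIC)); print(n,eyes.camera_info(n))
E
```

```text
{'time_s': 0.0, 'joints': array([ 1.61224857,  0.50184442, -0.42677567,  1.5514453 ,  0.22080168,
        1.13830619, -0.21029696]), 'qvel': array([-0.00010919,  0.00073425, -0.00078379, -0.00081649,  0.00146085,
        0.00112966, -0.00099527]), 'effort': array([-3.47624871e-05, -5.66597736e+01, -5.81628352e+00, -2.79115033e+01,
       -6.86406624e-02,  3.06221761e-02,  1.81166583e-04]), 'eef_pos': array([ 0.14274214, -0.63337327,  0.20558113]), 'ee_rot': array([-9.70582714e-04,  9.93856877e-01,  1.10668691e-01, -8.00215431e-05]), 'wrist_force': array([ 0.39678373, -0.15856263,  0.05673581]), 'moment': array([ 0.01120421,  0.05091483, -0.00954253]), 'gripper_force': 0.0, 'width': 0.09161928024572065}
top {'fx': 438.044543926752, 'fy': 438.044543926752, 'cx': 257.33262737210083, 'cy': 188.77469909536237, 'xyz': array([0.31756446, 0.02036029, 1.41356261]), 'orientation': array([-0.05495291,  0.71432881, -0.69444405,  0.06679806])}
scene {'fx': 432.15167430608835, 'fy': 432.15167430608835, 'cx': 257.6840367490612, 'cy': 190.61603022680544, 'xyz': array([ 1.08208821, -0.77872736,  0.71740928]), 'orientation': array([-0.44438211,  0.84621772,  0.2548866 , -0.14653642])}
```

View pics/top0.png

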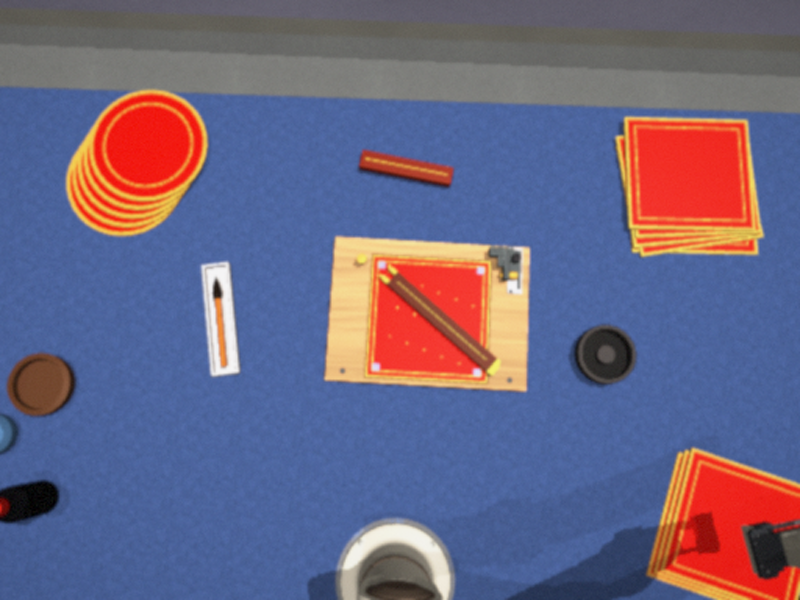

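View pics/scene0.png

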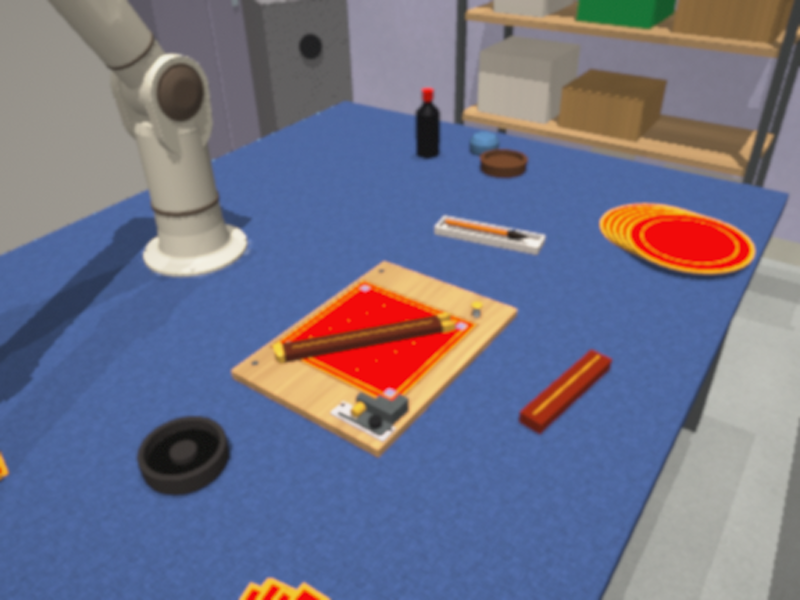

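The top view shows the board's corners at about (335,237), (530,247), (527,390) and (325,380), and the post head at (362,261). The bar runs from its fork at (385,272) to its toe at (495,370), and the catch is near (508,263). The scene view agrees. Next I'll measure with enlarged crops.

```bash
cat > h.py <<'E'
import numpy as np, cv2
from scipy.spatial.transform import Rotation as R
from bench import monitor, eyes, env
def cam(n):
    c=eyes.camera_info(n); q=c["orientation"]
    return c,R.from_quat([q[1],q[2],q[3],q[0]]).as_matrix()
def unproj(n,uv,z):
    c,M=cam(n); uv=np.atleast_2d(uv).astype(float)
    d=np.c_[(uv[:,0]-c["cx"])/c["fx"],(uv[:,1]-c["cy"])/c["fy"],np.ones(len(uv))]@M.T
    return c["xyz"]+d*((z-c["xyz"][2])/d[:,2])[:,None]
def proj(n,P):
    c,M=cam(n); p=(np.atleast_2d(P)-c["xyz"])@M
    return np.c_[p[:,0]/p[:,2]*c["fx"]+c["cx"],p[:,1]/p[:,2]*c["fy"]+c["cy"]]
def rect(n,z,c,w,s,im=None):
    """ortho view of plane z; c centre (x,y), w half-sizes (x,y) m, s px per m; up=+x, left=+y"""
    im=eyes.capture(n) if im is None else im
    H,W=int(2*w[0]*s),int(2*w[1]*s)
    r,cc=np.mgrid[0:H,0:W]
    P=np.c_[(c[0]+w[0]-r/s).ravel(),(c[1]+w[1]-cc/s).ravel(),np.full(H*W,z)]
    m=proj(n,P).astype(np.float32).reshape(H,W,2)
    return cv2.remap(im,m[...,0],m[...,1],cv2.INTER_CUBIC)
E
python3 - <<'E'
from h import *
print("corners top", unproj("top",np.array([[335,237],[530,247],[527,390],[325,380]])*.64,.018)[:,:2].round(4))
c=np.array([0.45,-0.0])
q=unproj("top",np.array([[335,237],[530,247],[527,390],[325,380]])*.64,.018).mean(0); print(q)
for n in ("top","scene"):
    im=rect(n,.034,q[:2],(.18,.235),1700); cv2.imwrite(f"pics/r_{n}.png",im[:,:,::-1]); print(im.shape)
E
```

```text
corners top [[ 0.68    0.1441]
 [ 0.6713 -0.2661]
 [ 0.3729 -0.2583]
 [ 0.3818  0.1513]]
[ 0.52649608 -0.05726635  0.018     ]
(612, 799, 3)
(612, 799, 3)
```

View pics/r_top.png

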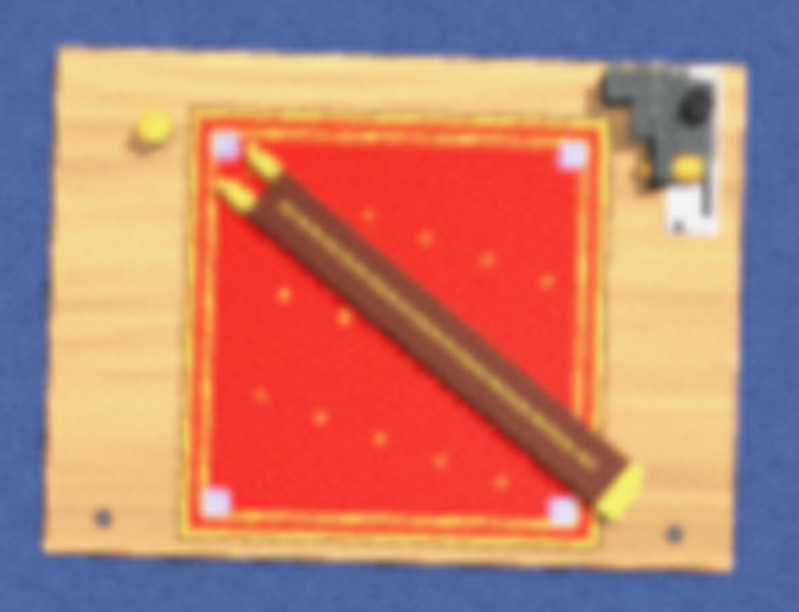

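View pics/r_scene.png

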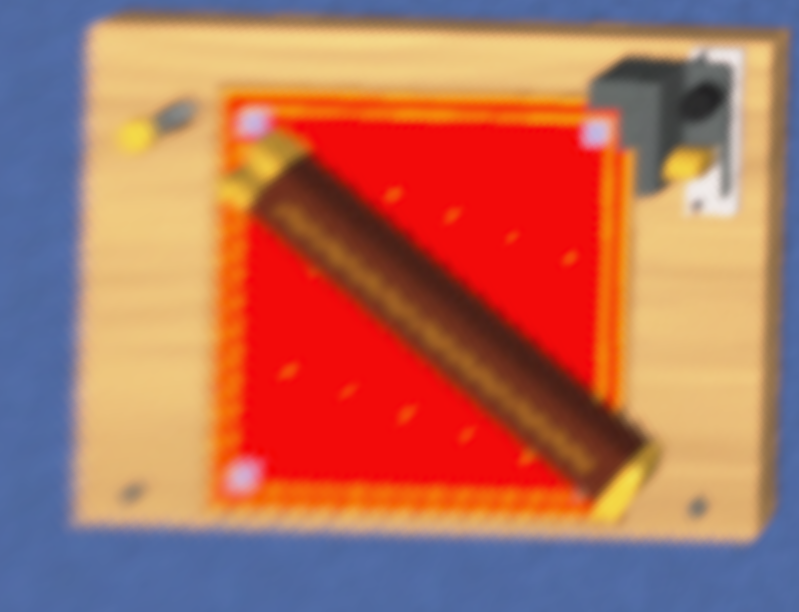

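The rectified top view (1.7 px/mm) shows the post head at (153,126) and the prong tips near (250,150) and (220,187). The toe end is at about (620,492) and the catch runs across (605–715, 65–190). Next I'll fit the bar and board numerically.

```bash
cat >> h.py <<'E'
from scipy.optimize import minimize
BC=np.array([.5265,-.0573]); BY=-.0212
def bmask(im):
    """hue/sat masks: wood-brown of bar"""
    h=cv2.cvtColor(cv2.GaussianBlur(im,(0,0),.6),cv2.COLOR_RGB2HSV)
    return h
def silh(n,p,L0,L1,wd,z0,z1,shape,up=4):
    """silhouette of a box: p=x,y,yaw of ref"""
    c,s=np.cos(p[2]),np.sin(p[2])
    Q=[(p[0]+c*a-s*b,p[1]+s*a+c*b,z) for a in(L0,L1) for b in(-wd/2,wd/2) for z in(z0,z1)]
    m=np.zeros((shape[0]*up,shape[1]*up),np.uint8)
    uv=((proj(n,Q)+.5)*up-.5)
    cv2.fillConvexPoly(m,cv2.convexHull(np.round(uv*16).astype(np.int32)),255,shift=4)
    return cv2.resize(m,(shape[1],shape[0]),interpolation=cv2.INTER_AREA)/255.
E
python3 - <<'E'
from h import *
im=eyes.capture("top"); h=cv2.cvtColor(im,cv2.COLOR_RGB2HSV)
def at(z,pts): 
    for P in pts:
        u=proj("top",[*P,z])[0]; i=np.round(u).astype(int); print(P,i,im[i[1],i[0]],h[i[1],i[0]])
q=np.array([.5265,-.0573])
f=lambda c,r:(q[0]+.18-r/1700,q[1]+.235-c/1700)
at(.034,[f(*a) for a in [(153,126),(263,160),(235,195),(620,492),(340,250),(430,345),(560,410),(110,300),(300,360),(685,165)]])
# board outline subpixel: blue vs not
blue=(h[...,0]>95)&(h[...,0]<130)&(h[...,1]>80)
m=(~blue).astype(np.uint8)
n,l,st,_=cv2.connectedComponentsWithStats(m)
k=l[int(proj("top",[q[0],q[1],.018])[0][1]),int(proj("top",[q[0],q[1],.018])[0][0])]
r=cv2.minAreaRect(np.argwhere(l==k)[:,::-1].astype(np.float32)); b=cv2.boxPoints(r)
w=unproj("top",b,.018)[:,:2]; print(st[k],w.round(4),w.mean(0), [np.linalg.norm(w[i]-w[i-1]).round(4) for i in range(4)])
E
```

```text
(np.float64(0.6323823529411764), np.float64(0.0877)) [231 165] [245 232 104] [ 27 147 245]
(np.float64(0.6123823529411764), np.float64(0.02299411764705883)) [251 172] [245 219  99] [ 25 152 245]
(np.float64(0.5917941176470587), np.float64(0.03946470588235293)) [245 178] [238 217  94] [ 26 154 238]
(np.float64(0.41708823529411754), np.float64(-0.18700588235294116)) [316 235] [245 240 110] [ 29 141 245]
(np.float64(0.5594411764705881), np.float64(-0.022300000000000014)) [264 189] [173 122  71] [ 15 150 173]
(np.float64(0.5035588235294117), np.float64(-0.07524117647058823)) [281 206] [146  86  59] [  9 152 146]
(np.float64(0.4653235294117646), np.float64(-0.15171176470588235)) [305 219] [165  78  63] [  4 158 165]
(np.float64(0.5300294117647057), np.float64(0.11299411764705881)) [222 196] [242 202 135] [ 19 113 242]
(np.float64(0.49473529411764694), np.float64(0.0012294117647058678)) [257 208] [246  55  45] [  1 208 246]
(np.float64(0.6094411764705882), np.float64(-0.22524117647058825)) [328 175] [242 220  98] [ 25 152 242]
[  207   150   133   101 12157] [[ 0.3792  0.1558]
 [ 0.6864  0.1529]
 [ 0.6754 -0.2757]
 [ 0.3678 -0.257 ]] [ 0.52720386 -0.05603668] [np.float64(0.4129), np.float64(0.3072), np.float64(0.4287), np.float64(0.3082)]
```

```bash
cat > fit.py <<'E'
from h import *
from scipy.optimize import least_squares
def fitbar(z0=.018,verbose=1,p0=(.513,-.081,-2.27)):
    out=[]
    for n in ("top","scene"):
        im=np.mean([eyes.capture(n) for _ in range(2)],0).astype(np.uint8)
        h=cv2.cvtColor(im,cv2.COLOR_RGB2HSV)
        near=silh(n,p0,-.18,.18,.08,z0,z0+.016,im.shape)>0
        br=(near&(h[...,2]<205)&((h[...,0]<25)|(h[...,0]>170))&(h[...,1]>60)).astype(float)
        k,l,st,_=cv2.connectedComponentsWithStats(br.astype(np.uint8)); br=(l==1+st[1:,4].argmax())*1.
        S=lambda v:np.abs(silh(n,v[:3],v[3],v[4],.034,z0,z0+.016,im.shape)-br).sum()
        r=minimize(S,[*p0,-.12,.14],method="Nelder-Mead",options=dict(initial_simplex=np.array([[*p0,-.12,.14]]+[list(np.array([*p0,-.12,.14])+d) for d in np.diag([.006,.006,.03,.006,.006])]),maxiter=500,xatol=1e-5))
        v=r.x; d=np.array([np.cos(v[2]),np.sin(v[2])])
        # axial brightness profile: 'brass-ness' (G-B high, R-G low) along centre at top face
        t=np.arange(-.2,.2,.0005); 
        prof=[]
        for o in (-.011,0,.011):
            P=np.c_[v[0]+d[0]*t-d[1]*o,v[1]+d[1]*t+d[0]*o,np.full(len(t),z0+.016)]
            u=proj(n,P).astype(np.float32)[None]
            prof.append(cv2.remap(im,u[...,0],u[...,1],cv2.INTER_LINEAR)[0])
        out.append((n,v,r.fun,t,prof))
        if verbose: print(n,v.round(4),"err",round(r.fun,1),"wood centre",(v[:2]+d*(v[3]+v[4])/2).round(4), "len",round(v[4]-v[3],4))
    return out
if __name__=="__main__":
    o=fitbar()
    for n,v,_,t,p in o:
        print(n)
        for a,b in((v[3]-.045,v[3]+.01),(v[4]-.006,v[4]+.03)):
            for i in range(0,len(t),6):
                if a<t[i]<b: print(round(t[i],4),*[list(map(int,q[i])) for q in p])
    for n in("top","scene"):
        im=eyes.capture(n);h=cv2.cvtColor(im,cv2.COLOR_RGB2HSV)
        m=((h[...,0]>95)&(h[...,0]<130)&(h[...,1]>80))
        near=silh(n,(.5265,-.0573,-.02),-.175,.175,.44,0,.018,im.shape)>0
        b=(~m&near).astype(float)
        x0=np.array([.5265,-.0573,-.021])
        r=minimize(lambda p:np.abs(silh(n,p,-.15,.15,.41,0,.018,im.shape)-b)[near].sum(),x0,method="Nelder-Mead",options=dict(initial_simplex=np.vstack([x0,x0+np.diag([.004,.004,.01])]),xatol=1e-5))
        c,s=np.cos(r.x[2]),np.sin(r.x[2])
        print(n,"board",r.x.round(4),r.fun,"post",(r.x[0]+c*.1-s*.145,r.x[1]+s*.1+c*.145))
        h2=((h[...,0]>21)&(h[...,0]<33)&(h[...,1]>135)&(h[...,2]>150)).astype(np.uint8)
        uv=proj(n,[.63,.0856,.0435])[0]; k,l,st,ce=cv2.connectedComponentsWithStats(h2)
        j=1+np.linalg.norm(ce[1:]-uv,axis=1).argmin(); print("head px",ce[j],st[j,4],unproj(n,ce[j],.0425))
E
python3 fit.py
```

```text
top [ 0.5125 -0.0733 -2.2705 -0.1263  0.1426] err 73.7 wood centre [ 0.5072 -0.0795] len 0.2689
scene [ 0.5139 -0.0729 -2.2717 -0.1305  0.1423] err 129.6 wood centre [ 0.5101 -0.0774] len 0.2728
top
-0.17 [239, 176, 86] [244, 113, 82] [242, 149, 118]
-0.167 [243, 140, 68] [242, 146, 120] [236, 184, 175]
-0.164 [245, 114, 59] [236, 184, 173] [229, 199, 209]
-0.161 [245, 102, 56] [233, 182, 185] [223, 204, 226]
-0.158 [245, 122, 64] [234, 157, 175] [225, 187, 212]
-0.155 [245, 126, 66] [240, 117, 133] [231, 156, 180]
-0.152 [245, 136, 67] [242, 84, 93] [236, 121, 117]
-0.149 [243, 164, 76] [243, 56, 54] [232, 129, 82]
-0.146 [240, 190, 85] [243, 52, 44] [225, 154, 71]
-0.143 [236, 200, 90] [241, 62, 41] [227, 181, 84]
-0.14 [241, 217, 97] [239, 67, 42] [226, 191, 89]
-0.137 [242, 221, 98] [240, 67, 41] [228, 203, 92]
-0.134 [241, 221, 97] [239, 56, 38] [228, 203, 89]
-0.131 [237, 217, 97] [230, 60, 39] [222, 192, 85]
-0.128 [216, 180, 83] [208, 55, 40] [195, 155, 72]
-0.125 [175, 126, 66] [164, 61, 46] [163, 111, 60]
-0.122 [140, 80, 54] [141, 65, 49] [138, 74, 51]
-0.119 [131, 64, 49]
[... 1940 characters left out ...]
233, 188, 84] [206, 158, 80]
0.16 [215, 163, 86] [222, 174, 102] [215, 166, 101]
0.163 [215, 162, 101] [221, 172, 109] [223, 175, 111]
0.166 [222, 174, 113] [222, 173, 111] [223, 175, 112]
0.169 [222, 175, 120] [223, 175, 112] [222, 173, 111]
0.172 [217, 173, 125] [224, 175, 112] [222, 172, 111]
top board [ 0.5262 -0.0548 -0.0266] 347.56470588235294 post (np.float64(0.6300669379592583), np.float64(0.08747816827687194))
head px [231.17857143 165.32142857] 28 [[0.63035908 0.08629621 0.0425    ]]
scene board [ 0.5275 -0.0546 -0.0273] 298.278431372549 post (np.float64(0.6314645808324103), np.float64(0.08758330060378469))
head px [304.72727273 194.5       ] 22 [[0.63150566 0.08782253 0.0425    ]]
```

Request:
carry_out([
  [[25,-25,0],-2],
  [[60,-59,0],-5],
  [[95,-93,0],-8],
  [[130,-128,0],-11],
  [[165,-162,0],-14],
  [[200,-197,0],-17],
  [[235,-231,0],-20],
  [[270,-266,0],-23],
], hand=-1)

```text
time_s: 1.35
eef_pos: [0.3488, -0.3137, 0.2071]
ee_rot: [0.001, 0.952, 0.307, 0.0]
wrist_force: [0.4, 0.0, 0.9]
width: 0.0919
gripper_force: 0.0
```

```bash
cat > go.py <<'E'
import sys
from h import *
s=monitor.read_state(); q=s["ee_rot"]; M=R.from_quat([q[1],q[2],q[3],q[0]]).as_matrix()
yaw=np.arctan2(M[1,0],M[0,0])
print("t",s["time_s"],"p",s["eef_pos"].round(4),"yaw",yaw.round(4),"tilt",M[2,:2].round(4),"F",s["wrist_force"].round(2),"M",s["moment"].round(2),"w",round(s["width"],4),round(s["gripper_force"],1))
if len(sys.argv)>1:
    x,y,z,a=map(float,sys.argv[1:])
    print("shift mm",(M.T@(np.array([x,y,z])-s["eef_pos"])*1e3).round(1),"spin",np.degrees(-(a-yaw)).round(2))
E
python3 go.py .4687 -.1258 .1 .8706
```

```text
t 1.35 p [ 0.3488 -0.3137  0.2071] yaw 0.6251 tilt [-0.0004  0.0013] F [0.45 0.03 0.85] M [-0.01 -0.15  0.04] w 0.0919 0.0
shift mm [207.3 -82.3 106.9] spin -14.07
```

Request:
carry_out([
  [[35,-14,12],-2.5],
  [[75,-30,30],-5],
  [[115,-46,50],-8],
  [[155,-61,75],-10.5],
  [[185,-73,95],-12.5],
  [[207,-82,110],-14],
  [[207,-82,110],-14],
  [[207,-82,110],-14],
])

```text
time_s: 2.15
eef_pos: [0.4681, -0.1273, 0.0965]
ee_rot: [-0.0, 0.907, 0.421, -0.0]
wrist_force: [-0.5, 0.6, 0.3]
width: 0.0916
gripper_force: 0.0
```

```bash
python3 go.py .4687 -.1258 .0205 .8706; python3 - <<'E'
from h import *
im=rect("scene",.034,(.5,-.07),(.15,.18),2000); cv2.imwrite("pics/pre.png",im[:,:,::-1])
E
```

```text
t 2.15 p [ 0.4681 -0.1273  0.0965] yaw 0.869 tilt [-0.0002 -0.0007] F [-0.48  0.63  0.33] M [-0.02 -0.05 -0.  ] w 0.0916 0.0
shift mm [ 1.6 -0.4 76. ] spin -0.09
```

View pics/pre.png

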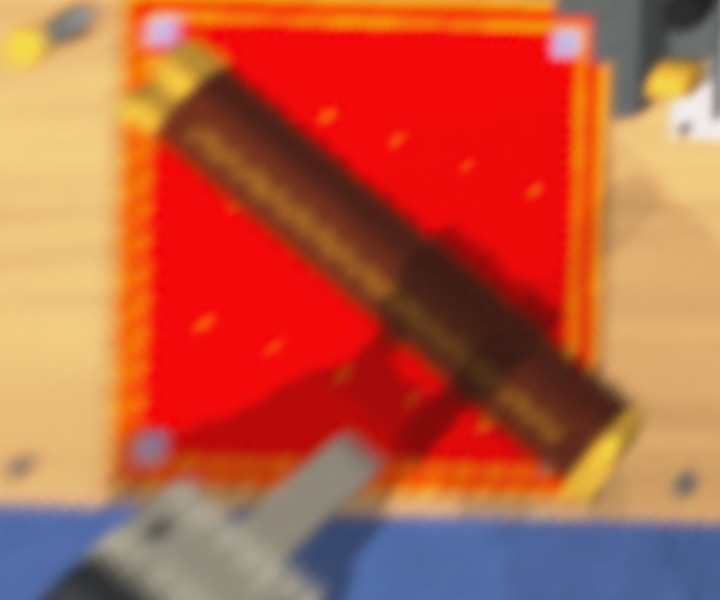

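The open fingers straddle the bar, shifted by parallax (one fingertip at about (365,450)). I'll descend to 2–3 mm above the board.

Request:
carry_out([
  [[1,0,15],0],
  [[1,0,32],0],
  [[1,0,50],0],
  [[1,0,63],0],
  [[1,0,71],0],
  [[1,0,74],0],
  [[1,0,74],0],
  [[1,0,74],0],
])

```text
time_s: 3.0
eef_pos: [0.4693, -0.1271, 0.0231]
ee_rot: [0.0, 0.907, 0.42, 0.0]
wrist_force: [0.5, -0.6, -0.0]
width: 0.0917
gripper_force: 0.0
```

```bash
python3 go.py .4687 -.1258 .0205 .8706
```

```text
t 3.0 p [ 0.4693 -0.1271  0.0231] yaw 0.8675 tilt [0.0004 0.001 ] F [ 0.46 -0.62 -0.04] M [-0.07 -0.08  0.01] w 0.0917 0.0
shift mm [ 0.6 -1.3  2.6] spin -0.18
```

Request:
carry_out([
  [[0.5,-1,1],0],
  [[0.5,-1,2.3],0],
  [[0.5,-1,2.3],0],
  [[0.5,-1,2.3],0],
  [[0.5,-1,2.3],0],
  [[0.5,-1,2.3],0],
  [[0.5,-1,2.3],0],
  [[0.5,-1,2.3],0],
], hand=1, grip_force=25)

```text
time_s: 3.8
eef_pos: [0.4683, -0.126, 0.0203]
ee_rot: [-0.0, 0.907, 0.42, 0.0]
wrist_force: [-0.7, 0.9, 0.1]
width: 0.0322
gripper_force: 0.0
```

```bash
python3 go.py .4687 -.1258 .0205 .8706
```

```text
t 3.8 p [ 0.4683 -0.126   0.0203] yaw 0.8676 tilt [0. 0.] F [-0.69  0.88  0.09] M [-0.06 -0.08  0.02] w 0.0322 0.0
shift mm [ 0.4  0.2 -0.2] spin -0.17
```

Request:
carry_out([
  [[0,0,0],0],
  [[0,0,0],0],
  [[0,0,0],0],
  [[0,0,0],0],
  [[0,0,0],0],
  [[0,0,0],0],
  [[0,0,0],0],
  [[0,0,0],0],
])

```text
time_s: 4.6
eef_pos: [0.4683, -0.126, 0.0203]
ee_rot: [0.0, 0.907, 0.42, 0.0]
wrist_force: [-0.5, 0.0, -0.4]
width: 0.0003
gripper_force: 0.0
```

```bash
python3 go.py; python3 - <<'E'
from h import *
im=rect("scene",.034,(.5,-.07),(.15,.18),2000); cv2.imwrite("pics/grip.png",im[:,:,::-1])
E
```

```text
t 4.6 p [ 0.4683 -0.126   0.0203] yaw 0.8676 tilt [0.     0.0001] F [-0.55  0.05 -0.39] M [ 0.   -0.05  0.06] w 0.0003 0.0
```

View pics/grip.png

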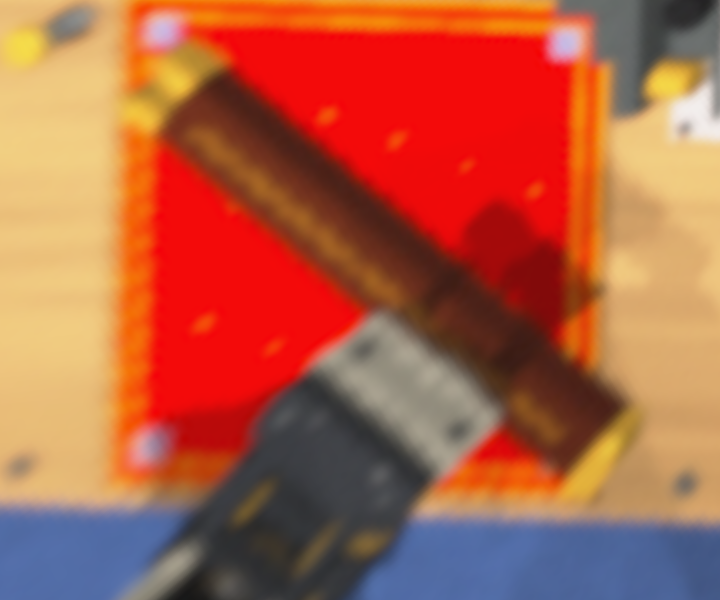

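The fingers shut completely (width 0) and the bar hasn't moved, so they closed above it. The palm's edge, at (380,310)–(500,410), also puts the gripper about 20–25 mm higher than the reported z. The true tip height is therefore at least 34 mm where the state says 20 mm. I'll reopen, go down by the provable amount, then feel for the board.

Request:
carry_out([
  [[0,0,-4],0],
  [[0,0,-4],0],
  [[0,0,-4],0],
  [[0,0,-4],0],
  [[0,0,-4],0],
  [[0,0,-4],0],
  [[0,0,-4],0],
  [[0,0,-4],0],
], hand=-1)

```text
time_s: 5.45
eef_pos: [0.4683, -0.126, 0.0243]
ee_rot: [0.0, 0.907, 0.42, -0.0]
wrist_force: [-0.1, -0.7, 0.3]
width: 0.0598
gripper_force: 0.0
```

Request:
carry_out([
  [[0,0,0],0],
  [[0,0,0],0],
  [[0,0,0],0],
  [[0,0,0],0],
  [[0,0,4],0],
  [[0,0,8],0],
  [[0,0,12],0],
  [[0,0,15],0],
])

```text
time_s: 6.25
eef_pos: [0.468, -0.1259, 0.0088]
ee_rot: [-0.0, 0.907, 0.42, -0.0]
wrist_force: [-0.4, -0.7, -0.5]
width: 0.0916
gripper_force: 0.0
```

```bash
python3 go.py; python3 fit.py | grep -E "wood|head"
```

```text
t 6.25 p [ 0.468  -0.1259  0.0088] yaw 0.8677 tilt [-0.0002 -0.0006] F [-0.38 -0.7  -0.45] M [-0.04 -0.02  0.02] w 0.0916 0.0
top [ 0.5246 -0.0618 -2.2316 -0.1102  0.0762] err 233.8 wood centre [ 0.535  -0.0484] len 0.1864
scene [ 0.5087 -0.0815 -2.2551 -0.14    0.1773] err 656.9 wood centre [ 0.4969 -0.0959] len 0.3173
head px [231.17857143 165.32142857] 28 [[0.63035908 0.08629621 0.0425    ]]
head px [305.  194.5] 24 [[0.63213236 0.08822028 0.0425    ]]
```

Request:
carry_out([
  [[0,0,1],0],
  [[0,0,2],0],
  [[0,0,3],0],
  [[0,0,4],0],
  [[0,0,5],0],
  [[0,0,5],0],
  [[0,0,5],0],
  [[0,0,5],0],
])

```text
time_s: 7.35
eef_pos: [0.4684, -0.126, 0.0044]
ee_rot: [0.0, 0.907, 0.42, 0.0]
wrist_force: [-0.2, -0.2, -0.6]
width: 0.0916
gripper_force: 0.0
```

```bash
python3 go.py; python3 - <<'E'
from h import *
im=eyes.capture("scene"); u=proj("scene",[.468,-.126,.03])[0].astype(int); print(u)
c=im[u[1]-60:u[1]+60,u[0]-75:u[0]+75]
cv2.imwrite("pics/low.png",cv2.resize(c[:,:,::-1],(750,600),interpolation=cv2.INTER_CUBIC))
E
```

```text
t 7.35 p [ 0.4684 -0.126   0.0044] yaw 0.8675 tilt [0.     0.0001] F [-0.18 -0.23 -0.61] M [-0.02 -0.05 -0.01] w 0.0916 0.0
[208 218]
```

View pics/low.png

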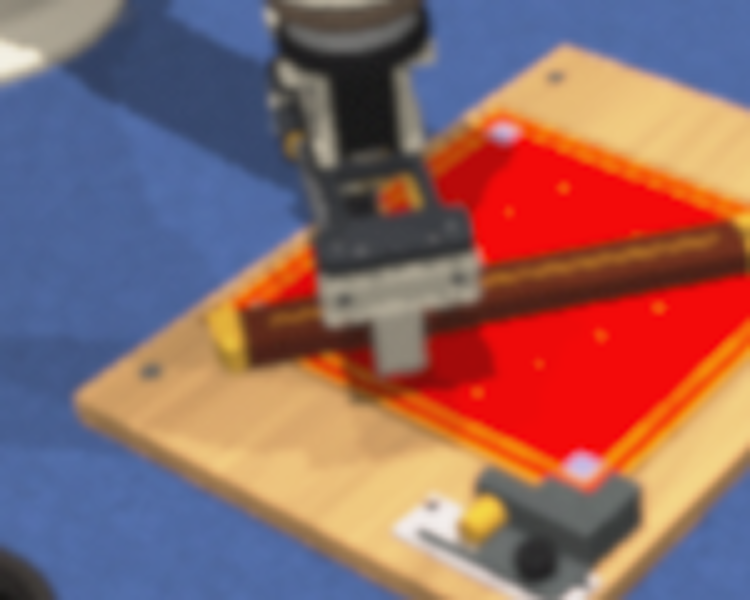

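The near finger's tip bottom is at crop (400,375), native (213,233), close to the board and just past the bar's side. I'll compute its height.

```bash
python3 - <<'E'
from h import *
for z in (.018,.022,.026,.03,.034):
    for o in (.05,.065): print(z,o,(proj("scene",[.4684+.764*o,-.126-.645*o,z])[0]-[133,158])*5)
E
```

```text
0.018 0.05 [399.67069605 382.15480418]
0.018 0.065 [405.30791543 400.78276964]
0.022 0.05 [399.03558563 376.01861166]
0.022 0.065 [404.67752256 394.61701302]
0.026 0.05 [398.39783576 369.85691783]
0.026 0.065 [404.04448049 388.42534506]
0.03 0.05 [397.75742996 363.66956338]
0.03 0.065 [403.40877248 382.20760208]
0.034 0.05 [397.1143516  357.45638768]
0.034 0.065 [402.77038166 375.96361899]
```

Request:
carry_out([
  [[0,0,1],0],
  [[0,0,2],0],
  [[0,0,3],0],
  [[0,0,4],0],
  [[0,0,4],0],
  [[0,0,4],0],
  [[0,0,4],0],
  [[0,0,4],0],
])

```text
time_s: 8.2
eef_pos: [0.4684, -0.126, 0.0004]
ee_rot: [0.0, 0.907, 0.42, 0.0]
wrist_force: [-0.5, -0.1, 0.6]
width: 0.0921
gripper_force: 0.0
```

Request:
carry_out([
  [[0,0,0.5],0],
  [[0,0,1],0],
  [[0,0,1.5],0],
  [[0,0,2],0],
  [[0,0,2.5],0],
  [[0,0,3],0],
  [[0,0,3],0],
  [[0,0,3],0],
])

```text
time_s: 9.0
eef_pos: [0.4683, -0.126, -0.0018]
ee_rot: [0.0, 0.907, 0.42, -0.0]
wrist_force: [-2.6, 1.1, 12.0]
width: 0.0914
gripper_force: 6.0
```

The fingers touched the board at reading z ≈ −0.0018, so z is offset by about 19.5 mm. The contact is stiff, roughly 15 N/mm. I'll raise to about 1.5 mm clear and close with a light grip, which also limits the force.

Request:
carry_out([
  [[0,0,-2.3],0],
  [[0,0,-2.3],0],
  [[0,0,-2.3],0],
  [[0,0,-2.3],0],
  [[0,0,-2.3],0],
  [[0,0,-2.3],0],
  [[0,0,-2.3],0],
  [[0,0,-2.3],0],
], hand=1, grip_force=12)

```text
time_s: 9.8
eef_pos: [0.4684, -0.1261, -0.0004]
ee_rot: [0.0, 0.907, 0.42, 0.0]
wrist_force: [0.2, 0.3, -0.7]
width: 0.0335
gripper_force: 12.0
```

Request:
carry_out([
  [[0,0,0],0],
  [[0,0,0],0],
  [[0,0,0],0],
  [[0,0,0],0],
  [[0,0,0],0],
  [[0,0,0],0],
  [[0,0,0],0],
  [[0,0,0],0],
])

```text
time_s: 10.6
eef_pos: [0.4682, -0.126, -0.0004]
ee_rot: [-0.0, 0.907, 0.42, -0.0]
wrist_force: [-0.8, 0.0, -1.6]
width: 0.0338
gripper_force: 12.0
```

```bash
python3 go.py; cat > bar.py <<'E'
# bar heel part visible in top cam: fit lateral/yaw with brass prongs & wood; report
from fit import *
import sys
x,y,a=map(float,sys.argv[1:4])
im=rect("top",.034,(x,y),(.06,.075),5000)
cv2.imwrite(sys.argv[4],im[:,:,::-1])
E
```

```text
t 10.6 p [ 4.682e-01 -1.260e-01 -4.000e-04] yaw 0.8676 tilt [-0. -0.] F [-0.77  0.04 -1.65] M [-0.04 -0.08 -0.1 ] w 0.0338 12.0
```

Request:
carry_out([
  [[4,-2,-0.5],0],
  [[10,-4,-0.5],0],
  [[16,-6,-0.5],0],
  [[22,-8,-0.5],0],
  [[28,-11,-0.5],0],
  [[34,-13,-0.5],0],
  [[38,-14,-0.5],0],
  [[38,-14,-0.5],0],
])

```text
time_s: 11.4
eef_pos: [0.4827, -0.087, 0.0002]
ee_rot: [-0.0, 0.907, 0.421, 0.0]
wrist_force: [0.1, -0.8, -1.9]
width: 0.0341
gripper_force: 12.0
```

```bash
python3 go.py; python3 bar.py .61 .07 0 pics/near.png
```

```text
t 11.4 p [ 4.827e-01 -8.700e-02  2.000e-04] yaw 0.869 tilt [0.0006 0.0001] F [ 0.07 -0.75 -1.88] M [-0.03 -0.08 -0.03] w 0.0341 12.0
```

View pics/near.png

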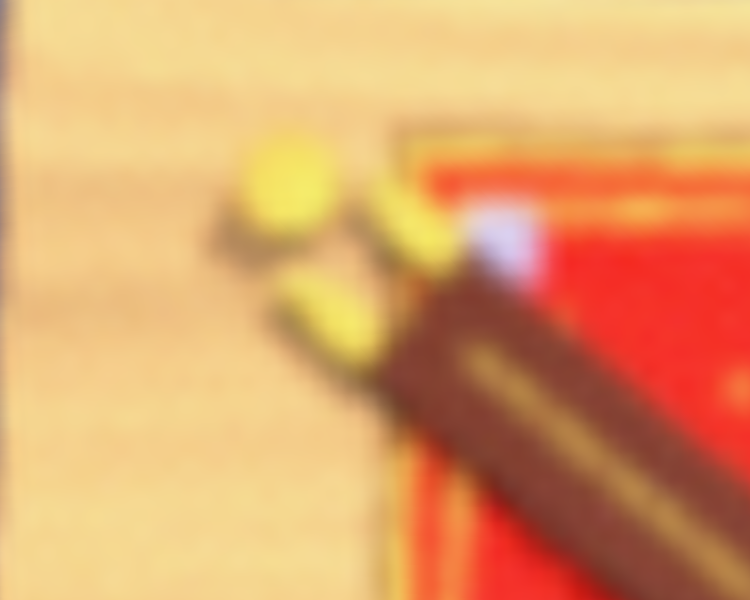

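The picture (5 px/mm) shows the post head at (289,184), about (291,195) after parallax. The prong tips' midpoint is at (335,237). So there are 30–32 mm to go along the bar, with the post about 1 mm to the tool's +y side.

Request:
carry_out([
  [[2,0.5,0],0],
  [[5,1,0],0],
  [[8,1,0],0],
  [[11,1,0],0],
  [[14,1,0],0],
  [[17,1,0],0],
  [[19,1,0],0],
  [[20,1,0],0],
])

```text
time_s: 12.25
eef_pos: [0.4961, -0.073, 0.0001]
ee_rot: [-0.0, 0.907, 0.421, 0.0]
wrist_force: [0.6, -0.4, -1.9]
width: 0.0339
gripper_force: 12.0
```

```bash
python3 go.py
```

```text
t 12.25 p [ 4.961e-01 -7.300e-02  1.000e-04] yaw 0.868 tilt [0.0001 0.    ] F [ 0.6  -0.36 -1.89] M [-0.08  0.03  0.01] w 0.0339 12.0
```

Request:
carry_out([
  [[1,0,0],0],
  [[2,0,0],0],
  [[3,0,0],0],
  [[4,0,0],0],
  [[5,0,0],0],
  [[6,0,0],0],
  [[7,0,0],0],
  [[7,0,0],0],
])

```text
time_s: 13.05
eef_pos: [0.5006, -0.0678, 0.0002]
ee_rot: [-0.0, 0.907, 0.42, 0.0]
wrist_force: [-0.2, -0.7, -1.3]
width: 0.034
gripper_force: 12.0
```

```bash
python3 go.py
```

```text
t 13.05 p [ 5.006e-01 -6.780e-02  2.000e-04] yaw 0.8678 tilt [0.0003 0.0001] F [-0.17 -0.73 -1.29] M [ 0.   -0.05 -0.03] w 0.034 12.0
```

Request:
carry_out([
  [[0.3,0,0],0],
  [[0.6,0,0],0],
  [[0.9,0,0],0],
  [[1.2,0,0],0],
  [[1.5,0,0],0],
  [[1.8,0,0],0],
  [[2,0,0],0],
  [[2,0,0],0],
], grip_force=7)

```text
time_s: 13.85
eef_pos: [0.5011, -0.067, -0.0]
ee_rot: [0.0, 0.907, 0.42, -0.001]
wrist_force: [-2.2, -2.2, -1.3]
width: 0.0336
gripper_force: 7.0
```

Request:
carry_out([
  [[0.2,0,0],0],
  [[0.4,0,0],0],
  [[0.6,0,0],0],
  [[0.8,0,0],0],
  [[1,0,0],0],
  [[1,0,0],0],
  [[1,0,0],0],
  [[1,0,0],0],
])

```text
time_s: 14.65
eef_pos: [0.5011, -0.0669, -0.0002]
ee_rot: [0.0, 0.908, 0.42, -0.001]
wrist_force: [-4.4, -4.4, -0.1]
width: 0.0341
gripper_force: 7.0
```

```bash
python3 go.py
```

```text
t 14.65 p [ 5.011e-01 -6.690e-02 -2.000e-04] yaw 0.8666 tilt [-0.0026 -0.0009] F [-4.39 -4.42 -0.05] M [-1.    0.77 -0.03] w 0.0341 7.0
```

Axial contact is now about 6 N straight along the bar, and the geometry agrees with the seat to within about 1 mm, so the fork is bottomed. I'll ease the preload a little and begin the swing about the post (r ≈ 199 mm).

Request:
carry_out([
  [[-0.6,0,0],0],
  [[-0.5,7,0],-2],
  [[-0.1,13.9,0],-4],
  [[0.5,20.8,0],-6],
  [[1.3,27.7,0],-8],
  [[2.4,34.6,0],-10],
  [[3.8,41.4,0],-12],
  [[3.8,41.4,0],-12],
])

```text
time_s: 15.45
eef_pos: [0.5368, -0.091, 0.0]
ee_rot: [0.0, 0.859, 0.513, -0.0]
wrist_force: [-2.6, -4.1, -1.5]
width: 0.0336
gripper_force: 7.0
```

```bash
cat >> go.py <<'E'
h=np.array([np.cos(yaw),np.sin(yaw)]); f=s["wrist_force"][:2]
print("Fx_tool(axial)",(f@h).round(2),"Fy_tool",(f@[h[1],-h[0]]).round(2),"fork~",(s["eef_pos"][:2]+.2*h).round(4),"slant",round(1.5443-yaw,4))
E
python3 go.py
```

```text
t 15.45 p [ 0.5368 -0.091   0.    ] yaw 1.0763 tilt [-0.0008  0.0005] F [-2.63 -4.1  -1.46] M [-0.96  0.63  0.08] w 0.0336 7.0
Fx_tool(axial) -4.86 Fy_tool -0.37 fork~ [0.6318 0.0851] slant 0.468
```

Request:
carry_out([
  [[-0.2,6,0],-1.7],
  [[0,12,0],-3.5],
  [[0.5,18,0],-5.2],
  [[1.2,24,0],-6.9],
  [[2,29.5,0],-8.5],
  [[2.8,34.6,0],-10],
  [[2.8,34.6,0],-10],
  [[2.8,34.6,0],-10],
])

```text
time_s: 16.25
eef_pos: [0.568, -0.1043, 0.0]
ee_rot: [0.0, 0.811, 0.585, -0.0]
wrist_force: [-1.6, -4.7, -2.1]
width: 0.0338
gripper_force: 7.0
```

```bash
python3 go.py; python3 - <<'E'
from h import *
a=rect("top",.034,(.58,-.06),(.09,.2),2000); b=rect("scene",.034,(.62,-.2),(.05,.07),4000)
b=cv2.resize(b,(400*2//2,int(b.shape[0]*400/b.shape[1]))); c=np.zeros((a.shape[0]+b.shape[0],800,3),np.uint8)
c[:a.shape[0],:a.shape[1]]=a; c[a.shape[0]:a.shape[0]+b.shape[0],:b.shape[1]]=b
p=rect("top",.034,(.63,.08),(.035,.05),4000); c[a.shape[0]:a.shape[0]+p.shape[0],400:400+p.shape[1]]=p[:c.shape[0]-a.shape[0]]
print(c.shape); cv2.imwrite("pics/mid.png",c[:600,:,::-1])
E
```

```text
t 16.25 p [ 0.568  -0.1043  0.    ] yaw 1.25 tilt [-0.0009  0.0001] F [-1.62 -4.7  -2.05] M [-1.09  0.38  0.07] w 0.0338 7.0
Fx_tool(axial) -4.97 Fy_tool -0.06 fork~ [0.6311 0.0855] slant 0.2943
(645, 800, 3)
```

View pics/mid.png

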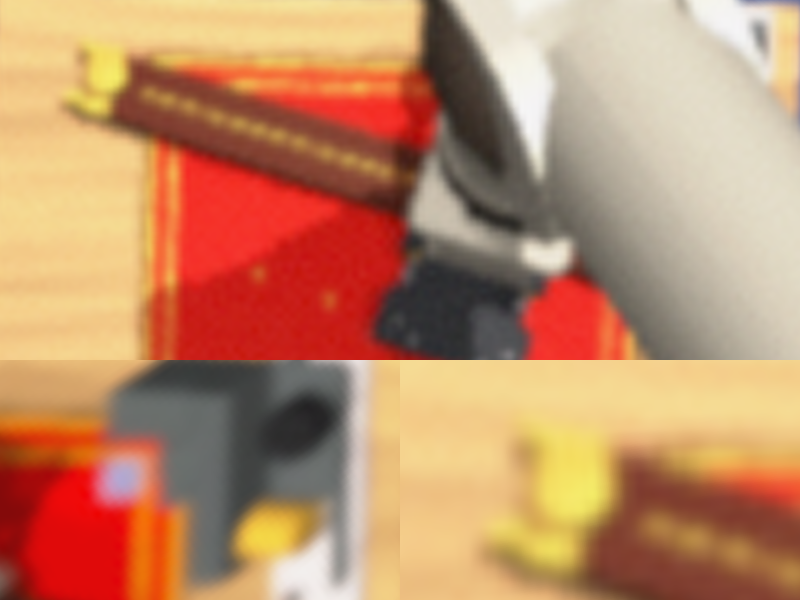

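The post head (105,65) sits right at the slot floor between the prongs, so the fork is fully hooked. I'll continue to just before the earliest possible plunger contact.

Request:
carry_out([
  [[-0.1,4,0],-1.2],
  [[0,9,0],-2.6],
  [[0.2,14,0],-4],
  [[0.6,19,0],-5.5],
  [[1.1,24,0],-6.9],
  [[1.3,26,0],-7.5],
  [[1.3,26,0],-7.5],
  [[1.3,26,0],-7.5],
])

```text
time_s: 17.2
eef_pos: [0.5936, -0.1111, 0.0001]
ee_rot: [0.0, 0.771, 0.637, -0.0]
wrist_force: [-1.9, -3.8, -2.6]
width: 0.0342
gripper_force: 7.0
```

```bash
python3 go.py
```

```text
t 17.2 p [ 5.936e-01 -1.111e-01  1.000e-04] yaw 1.3821 tilt [-0.0005  0.0004] F [-1.94 -3.82 -2.6 ] M [-1.19  0.21  0.08] w 0.0342 7.0
Fx_tool(axial) -4.12 Fy_tool -1.19 fork~ [0.6311 0.0854] slant 0.1622
```

Request:
carry_out([
  [[0,1,0],-0.3],
  [[0,2,0],-0.6],
  [[0,3,0],-0.9],
  [[0.1,4,0],-1.2],
  [[0.1,5,0],-1.5],
  [[0.2,6,0],-1.75],
  [[0.2,7,0],-2],
  [[0.2,7,0],-2],
], grip_force=10)

```text
time_s: 18.0
eef_pos: [0.6007, -0.1123, 0.0002]
ee_rot: [0.0, 0.759, 0.651, -0.0]
wrist_force: [-2.0, -5.0, -1.8]
width: 0.0343
gripper_force: 10.0
```

```bash
python3 go.py
```

```text
t 18.0 p [ 6.007e-01 -1.123e-01  2.000e-04] yaw 1.4171 tilt [-0.0007  0.0007] F [-2.03 -5.04 -1.77] M [-1.15  0.23  0.08] w 0.0343 10.0
Fx_tool(axial) -5.29 Fy_tool -1.23 fork~ [0.6313 0.0853] slant 0.1272
```

Request:
carry_out([
  [[0,1,0],-0.3],
  [[0,2,0],-0.6],
  [[0,3,0],-0.9],
  [[0,3.5,0],-1],
  [[0,4,0],-1.15],
  [[0.1,4.5,0],-1.3],
  [[0.1,5,0],-1.45],
  [[0.1,5,0],-1.45],
])

```text
time_s: 18.8
eef_pos: [0.6056, -0.113, 0.0002]
ee_rot: [0.001, 0.751, 0.66, -0.0]
wrist_force: [-1.2, -5.0, -1.3]
width: 0.0343
gripper_force: 10.0
```

```bash
python3 go.py
```

```text
t 18.8 p [ 6.056e-01 -1.130e-01  2.000e-04] yaw 1.4423 tilt [-0.0007  0.0008] F [-1.21 -4.97 -1.29] M [-1.16  0.21  0.11] w 0.0343 10.0
Fx_tool(axial) -5.08 Fy_tool -0.57 fork~ [0.6313 0.0853] slant 0.102
```

Request:
carry_out([
  [[-0.4,0.7,0],-0.2],
  [[-0.7,1.4,0],-0.4],
  [[-0.8,2.1,0],-0.6],
  [[-0.8,2.8,0],-0.8],
  [[-0.8,3.5,0],-1],
  [[-0.8,4.2,0],-1.2],
  [[-0.8,4.5,0],-1.3],
  [[-0.8,4.5,0],-1.3],
])

```text
time_s: 19.6
eef_pos: [0.6079, -0.1132, -0.0002]
ee_rot: [-0.001, 0.743, 0.669, -0.001]
wrist_force: [-4.4, -3.0, 1.6]
width: 0.0335
gripper_force: 10.0
```

```bash
python3 go.py
```

```text
t 19.6 p [ 6.079e-01 -1.132e-01 -2.000e-04] yaw 1.4653 tilt [-0.0001 -0.003 ] F [-4.42 -3.    1.56] M [-0.7   1.09 -0.22] w 0.0335 10.0
Fx_tool(axial) -3.45 Fy_tool -4.08 fork~ [0.629  0.0857] slant 0.079
```

Plunger contact: tangential force is up to about 4 N. I'll press on in small increments.

Request:
carry_out([
  [[0,0.3,0],-0.1],
  [[0,0.6,0],-0.2],
  [[0,0.9,0],-0.3],
  [[0,1.2,0],-0.35],
  [[0,1.5,0],-0.45],
  [[0,1.8,0],-0.5],
  [[0,2,0],-0.6],
  [[0,2,0],-0.6],
])

```text
time_s: 20.4
eef_pos: [0.6082, -0.113, -0.0004]
ee_rot: [-0.002, 0.74, 0.673, -0.002]
wrist_force: [-10.2, -2.0, 4.1]
width: 0.0339
gripper_force: 10.0
```

```bash
python3 go.py
```

```text
t 20.4 p [ 6.082e-01 -1.130e-01 -4.000e-04] yaw 1.4762 tilt [-0.0004 -0.0062] F [-10.17  -2.03   4.07] M [-0.68  1.97 -0.17] w 0.0339 10.0
Fx_tool(axial) -2.98 Fy_tool -9.93 fork~ [0.6271 0.0861] slant 0.0681
```

The bar stopped moving at 10 N, which is more than the plunger should need. I'll use my last view on the catch, from the scene camera, together with the heel from above.

```bash
python3 - <<'E'
from h import *
im=eyes.capture("scene"); u=proj("scene",[.62,-.19,.03])[0].astype(int); print("origin",u-[40,30])
a=cv2.resize(im[u[1]-30:u[1]+30,u[0]-40:u[0]+40],(800,600),interpolation=cv2.INTER_CUBIC)
c=rect("top",.034,(.62,.04),(.03,.07),2800)
a[:c.shape[0],800-c.shape[1]:]=c
np.save("now.npy",im); print(c.shape)
cv2.imwrite("pics/catch.png",a[:,:,::-1])
for nm,off in (("-14",-.014),("0",0),("14",.014)):
    # stop corner points: toe end at home, top face +y corner
    B=lambda x,y,z:[.5268+x*.99965-y*-.0265,-.0547+x*-.0265+y*.99965,z]
    print(nm,[((proj("scene",B(.1+off+w,-.145,z))[0]-(u-[40,30]))*10).round() for w,z in((.017,.034),(-.017,.034),(.017,.018))])
E
```

```text
origin [201 224]
(168, 392, 3)
-14 [array([397., 337.]), array([281., 280.]), array([400., 388.])]
0 [array([446., 361.]), array([329., 303.]), array([448., 412.])]
14 [array([495., 385.]), array([376., 327.]), array([497., 437.])]
```

View pics/catch.png

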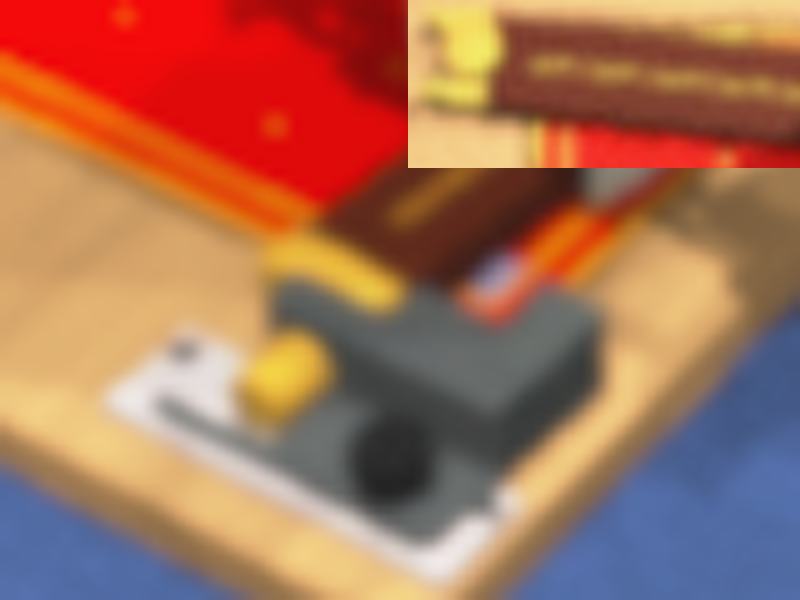

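The toe is right at the brass plunger (knob at (290,375)), with its leading corner just inside the lip, and the fork is still on the post. Part of the load is bar-on-board friction, since the fingers are pressing down about 4 N. I'll lift slightly to unload that and push a little more.

Request:
carry_out([
  [[0,0,-0.4],0],
  [[0,0,-0.8],0],
  [[0,0,-1],0],
  [[0,0,-1],0],
  [[0,0.2,-1],0],
  [[0,0.4,-1],0],
  [[0,0.5,-1],0],
  [[0,0.5,-1],0],
], grip_force=15)

```text
time_s: 21.3
eef_pos: [0.6082, -0.113, -0.0003]
ee_rot: [-0.003, 0.74, 0.673, -0.002]
wrist_force: [-7.2, -2.4, -1.5]
width: 0.0341
gripper_force: 15.0
```

```bash
python3 go.py
```

```text
t 21.3 p [ 6.082e-01 -1.130e-01 -3.000e-04] yaw 1.476 tilt [ 0.0001 -0.0071] F [-7.16 -2.36 -1.5 ] M [-0.56  1.66 -0.19] w 0.0341 15.0
Fx_tool(axial) -3.03 Fy_tool -6.9 fork~ [0.6271 0.0861] slant 0.0683
```

Request:
carry_out([
  [[0,0.2,-0.2],-0.05],
  [[0,0.4,-0.3],-0.1],
  [[0,0.6,-0.3],-0.15],
  [[0,0.8,-0.3],-0.2],
  [[0,1,-0.3],-0.25],
  [[0,1,-0.3],-0.25],
  [[0,1,-0.3],-0.25],
  [[0,1,-0.3],-0.25],
])

```text
time_s: 22.1
eef_pos: [0.6093, -0.1132, -0.0002]
ee_rot: [-0.003, 0.738, 0.674, -0.002]
wrist_force: [-6.8, -3.0, -2.7]
width: 0.0338
gripper_force: 15.0
```

```bash
python3 go.py
```

```text
t 22.1 p [ 6.093e-01 -1.132e-01 -2.000e-04] yaw 1.4806 tilt [ 0.0002 -0.0068] F [-6.77 -2.98 -2.69] M [-0.6   1.5  -0.16] w 0.0338 15.0
Fx_tool(axial) -3.58 Fy_tool -6.47 fork~ [0.6274 0.086 ] slant 0.0637
```

Request:
carry_out([
  [[0,0.4,0],0],
  [[0,0.8,0],0],
  [[0,1.2,0],-0.1],
  [[0,1.6,0],-0.2],
  [[0,2,0],-0.3],
  [[0,2.3,0],-0.4],
  [[0,2.5,0],-0.5],
  [[0,2.5,0],-0.5],
])

```text
time_s: 22.9
eef_pos: [0.6107, -0.1133, -0.0003]
ee_rot: [-0.003, 0.735, 0.678, -0.003]
wrist_force: [-10.1, -1.6, 0.2]
width: 0.0336
gripper_force: 15.0
```

```bash
python3 go.py
```

```text
t 22.9 p [ 6.107e-01 -1.133e-01 -3.000e-04] yaw 1.4891 tilt [-0.    -0.009] F [-10.14  -1.55   0.23] M [-0.51  2.05 -0.28] w 0.0336 15.0
Fx_tool(axial) -2.37 Fy_tool -9.98 fork~ [0.627  0.0861] slant 0.0552
```

Request:
carry_out([
  [[-0.3,0,-0.2],0],
  [[-0.6,0,-0.3],0],
  [[-0.6,0.2,-0.3],0],
  [[-0.6,0.4,-0.3],-0.1],
  [[-0.6,0.6,-0.3],-0.2],
  [[-0.6,0.8,-0.3],-0.25],
  [[-0.6,1,-0.3],-0.3],
  [[-0.6,1,-0.3],-0.3],
])

```text
time_s: 23.7
eef_pos: [0.6121, -0.1134, -0.0001]
ee_rot: [-0.003, 0.733, 0.68, -0.002]
wrist_force: [-8.1, -0.7, -2.5]
width: 0.0341
gripper_force: 15.0
```

```bash
python3 go.py
```

```text
t 23.7 p [ 6.121e-01 -1.134e-01 -1.000e-04] yaw 1.4947 tilt [ 0.0009 -0.0081] F [-8.13 -0.73 -2.55] M [-0.39  1.73 -0.22] w 0.0341 15.0
Fx_tool(axial) -1.35 Fy_tool -8.05 fork~ [0.6273 0.086 ] slant 0.0496
```

Request:
carry_out([
  [[0,0.3,0],0],
  [[0,0.6,0],-0.1],
  [[0,0.9,0],-0.2],
  [[0,1.2,0],-0.3],
  [[0,1.4,0],-0.35],
  [[0,1.6,0],-0.4],
  [[0,1.6,0],-0.4],
  [[0,1.6,0],-0.4],
])

```text
time_s: 24.5
eef_pos: [0.6151, -0.1137, 0.0004]
ee_rot: [-0.002, 0.731, 0.683, -0.002]
wrist_force: [-5.5, -2.1, -2.7]
width: 0.0336
gripper_force: 14.9
```

```bash
python3 go.py
```

```text
t 24.5 p [ 6.151e-01 -1.137e-01  4.000e-04] yaw 1.5028 tilt [ 0.0008 -0.0055] F [-5.53 -2.06 -2.69] M [-0.51  1.21  0.13] w 0.0336 14.9
Fx_tool(axial) -2.43 Fy_tool -5.38 fork~ [0.6287 0.0858] slant 0.0415
```

Request:
carry_out([
  [[0,0.5,0.2],-0.1],
  [[0,1,0.4],-0.2],
  [[0,1.5,0.4],-0.4],
  [[0,2,0.4],-0.5],
  [[0,2.5,0.4],-0.7],
  [[0,3,0.4],-0.8],
  [[0,3.5,0.4],-1],
  [[0,3.5,0.4],-1],
])

```text
time_s: 25.3
eef_pos: [0.6188, -0.114, 0.0001]
ee_rot: [-0.002, 0.725, 0.689, -0.001]
wrist_force: [-5.9, -1.9, -2.5]
width: 0.034
gripper_force: 14.9
```

```bash
python3 go.py
```

```text
t 25.3 p [ 6.188e-01 -1.140e-01  1.000e-04] yaw 1.5202 tilt [ 0.0008 -0.005 ] F [-5.91 -1.89 -2.48] M [-0.55  1.12  0.19] w 0.034 14.9
Fx_tool(axial) -2.18 Fy_tool -5.81 fork~ [0.629  0.0857] slant 0.0241
```

Request:
carry_out([
  [[0,0.5,0],-0.1],
  [[0,1,0],-0.2],
  [[0,1.5,0],-0.4],
  [[0,2,0],-0.5],
  [[0,2.5,0],-0.7],
  [[0,3,0],-0.8],
  [[0,3.5,0],-1],
  [[0,3.5,0],-1],
])

```text
time_s: 26.1
eef_pos: [0.6223, -0.1142, 0.0001]
ee_rot: [-0.002, 0.719, 0.695, -0.001]
wrist_force: [-5.9, -1.5, -2.2]
width: 0.0339
gripper_force: 14.9
```

```bash
python3 go.py
```

```text
t 26.1 p [ 6.223e-01 -1.142e-01  1.000e-04] yaw 1.5377 tilt [ 0.0009 -0.0051] F [-5.88 -1.48 -2.16] M [-0.55  1.19  0.17] w 0.0339 14.9
Fx_tool(axial) -1.67 Fy_tool -5.83 fork~ [0.6289 0.0857] slant 0.0066
```

Request:
carry_out([
  [[0,0.4,0],-0.1],
  [[0,0.8,0],-0.2],
  [[0,1.2,0],-0.3],
  [[0,1.6,0],-0.4],
  [[0,2,0],-0.5],
  [[0,2.4,0],-0.6],
  [[0,2.5,0],-0.7],
  [[0,2.5,0],-0.7],
])

```text
time_s: 26.9
eef_pos: [0.6248, -0.1144, 0.0001]
ee_rot: [-0.002, 0.715, 0.7, -0.001]
wrist_force: [-5.4, -2.4, -2.6]
width: 0.0338
gripper_force: 14.9
```

```bash
python3 go.py
```

```text
t 26.9 p [ 6.248e-01 -1.144e-01  1.000e-04] yaw 1.5497 tilt [ 0.0009 -0.0051] F [-5.38 -2.42 -2.6 ] M [-0.5   1.11  0.12] w 0.0338 14.9
Fx_tool(axial) -2.53 Fy_tool -5.33 fork~ [0.629  0.0856] slant -0.0054
```

Request:
carry_out([
  [[0,0.3,0],-0.1],
  [[0,0.6,0],-0.15],
  [[0,0.9,0],-0.25],
  [[0,1.2,0],-0.35],
  [[0,1.5,0],-0.45],
  [[0,1.8,0],-0.5],
  [[0,2,0],-0.6],
  [[0,2,0],-0.6],
])

```text
time_s: 27.7
eef_pos: [0.6269, -0.1144, 0.0001]
ee_rot: [-0.002, 0.711, 0.703, -0.001]
wrist_force: [-5.0, -2.5, -3.1]
width: 0.0335
gripper_force: 14.9
```

```bash
python3 go.py
```

```text
t 27.7 p [ 6.269e-01 -1.144e-01  1.000e-04] yaw 1.5602 tilt [ 0.001  -0.0049] F [-5.05 -2.52 -3.11] M [-0.53  1.1   0.19] w 0.0335 14.9
Fx_tool(axial) -2.57 Fy_tool -5.02 fork~ [0.629  0.0856] slant -0.0159
```

Request:
carry_out([
  [[0,0.2,0],-0.05],
  [[0,0.4,0],-0.1],
  [[0,0.7,0],-0.2],
  [[0,1,0],-0.3],
  [[0,1.2,0],-0.35],
  [[0,1.4,0],-0.4],
  [[0,1.6,0],-0.45],
  [[0,1.6,0],-0.45],
])

```text
time_s: 28.5
eef_pos: [0.631, -0.1146, 0.0013]
ee_rot: [-0.0, 0.708, 0.706, 0.0]
wrist_force: [-1.9, 0.8, -3.3]
width: 0.0339
gripper_force: 15.0
```

```bash
python3 go.py
```

```text
t 28.5 p [ 0.631  -0.1146  0.0013] yaw 1.567 tilt [ 0.0011 -0.0002] F [-1.93  0.75 -3.33] M [-0.09  0.43  0.01] w 0.0339 15.0
Fx_tool(axial) 0.74 Fy_tool -1.93 fork~ [0.6318 0.0854] slant -0.0227
```

It clicked: the tool jumped 4 mm and the force fell to 2 N. Now I'll lower the bar flat, snug it lightly toward the post and press gently on the back stop.

Request:
carry_out([
  [[0.2,0.1,0.4],0],
  [[0.4,0.2,0.8],0],
  [[0.6,0.3,1.1],0],
  [[0.8,0.4,1.3],0],
  [[0.8,0.6,1.3],-0.1],
  [[0.8,0.7,1.3],-0.1],
  [[0.8,0.7,1.3],-0.1],
  [[0.8,0.7,1.3],-0.1],
])

```text
time_s: 29.3
eef_pos: [0.6311, -0.1146, 0.0008]
ee_rot: [-0.0, 0.708, 0.706, -0.001]
wrist_force: [-7.2, -0.6, 4.4]
width: 0.0339
gripper_force: 15.0
```

```bash
python3 go.py
```

```text
t 29.3 p [ 0.6311 -0.1146  0.0008] yaw 1.5678 tilt [-0.0003 -0.0013] F [-7.22 -0.6   4.44] M [-0.01  1.39 -0.1 ] w 0.0339 15.0
Fx_tool(axial) -0.62 Fy_tool -7.21 fork~ [0.6317 0.0854] slant -0.0235
```

The bar is firmly against the back stop. I'll relax the loads, then open.

Request:
carry_out([
  [[0,-0.2,-0.2],0],
  [[0,-0.4,-0.5],0],
  [[0,-0.6,-0.8],0],
  [[0,-0.6,-0.8],0],
  [[0,-0.6,-0.8],0],
  [[0,-0.6,-0.8],0],
  [[0,-0.6,-0.8],0],
  [[0,-0.6,-0.8],0],
], grip_force=6)

```text
time_s: 30.1
eef_pos: [0.6311, -0.1146, 0.0008]
ee_rot: [-0.0, 0.708, 0.706, 0.0]
wrist_force: [-4.1, -0.4, -1.1]
width: 0.0339
gripper_force: 6.0
```

Request:
carry_out([
  [[0,0,0],0],
  [[0,0,0],0],
  [[0,0,0],0],
  [[0,0,0],0],
  [[0,0,0],0],
  [[0,0,0],0],
  [[0,0,0],0],
  [[0,0,0],0],
], hand=-1)

```text
time_s: 30.9
eef_pos: [0.6312, -0.1147, 0.0008]
ee_rot: [0.0, 0.708, 0.706, 0.0]
wrist_force: [-0.4, -0.4, 0.7]
width: 0.0905
gripper_force: 0.0
```

Request:
carry_out([
  [[0,0,0],0],
  [[0,0,0],0],
  [[0,0,0],0],
  [[0,0,0],0],
  [[0,0,0],0],
  [[0,0,0],0],
  [[0,0,0],0],
  [[0,0,0],0],
])

```text
time_s: 31.7
eef_pos: [0.6312, -0.1148, 0.0008]
ee_rot: [0.0, 0.708, 0.706, 0.0]
wrist_force: [-0.0, 0.0, -0.6]
width: 0.0917
gripper_force: 0.0
```

Request:
carry_out([
  [[0,0,-5],0],
  [[0,0,-15],0],
  [[0,0,-30],0],
  [[0,0,-50],0],
  [[0,0,-75],0],
  [[0,0,-95],0],
  [[0,0,-110],0],
  [[0,0,-115],0],
])

```text
time_s: 32.5
eef_pos: [0.6328, -0.1148, 0.119]
ee_rot: [0.002, 0.708, 0.706, 0.001]
wrist_force: [-0.9, 0.9, -0.0]
width: 0.0917
gripper_force: 0.0
```

```bash
python3 go.py; python3 -c "
from fit import *
fitbar(p0=(.627,-.0525,-1.574))"
```

```text
t 32.5 p [ 0.6328 -0.1148  0.119 ] yaw 1.5684 tilt [-0.001  0.004] F [-0.94  0.94 -0.03] M [-0.04 -0.11 -0.04] w 0.0917 0.0
Fx_tool(axial) 0.93 Fy_tool -0.94 fork~ [0.6333 0.0852] slant -0.0241
top [ 0.6333 -0.0311 -1.5362 -0.1129  0.0698] err 485.4 wood centre [ 0.6325 -0.0096] len 0.1827
scene [ 0.6296 -0.0383 -1.5873 -0.1244  0.1327] err 706.3 wood centre [ 0.6296 -0.0424] len 0.2571
```

Request:
carry_out([
  [[0,-15,-20],0],
  [[0,-40,-40],0],
  [[0,-70,-60],0],
  [[0,-100,-80],0],
  [[0,-130,-100],0],
  [[0,-150,-100],0],
  [[0,-160,-100],0],
  [[0,-160,-100],0],
])

```text
time_s: 33.5
eef_pos: [0.4697, -0.1149, 0.2151]
ee_rot: [-0.0, 0.708, 0.706, -0.001]
wrist_force: [-0.0, -0.7, -1.0]
width: 0.0917
gripper_force: 0.0
```

```bash
python3 - <<'E'
from h import *
n="scene"; im=eyes.capture(n)
# transverse centre of brown wood at stations along board line post->toe
B=lambda x,y,z:[.5268+x*.99965-y*-.0265,-.0547+x*-.0265+y*.99965,z]
for n in("scene","top"):
  im=eyes.capture(n); o=[]
  for y in np.arange(.12,-.13,-.04):
    w=np.arange(-.05,.05,.0005); u=proj(n,[B(.1+a,y,.034) for a in w]).astype(np.float32)[None]
    p=cv2.remap(im,u[...,0],u[...,1],cv2.INTER_LINEAR)[0].astype(int)
    m=(p[:,0]<200)&(p[:,0]-p[:,2]>40)
    o.append((round(y,3),*( (w[m].min()*1e3).round(1),(w[m].max()*1e3).round(1)) ) if m.any() else (round(y,3),))
  print(n,*o)
E
```

```text
scene (np.float64(0.12), np.float64(-15.5), np.float64(28.5)) (np.float64(0.08), np.float64(-14.0), np.float64(29.0)) (np.float64(0.04), np.float64(-13.5), np.float64(30.0)) (np.float64(-0.0), np.float64(-13.0), np.float64(30.5)) (np.float64(-0.04), np.float64(-13.0), np.float64(31.5)) (np.float64(-0.08), np.float64(-11.5), np.float64(33.0)) (np.float64(-0.12), np.float64(-11.0), np.float64(43.5))
top (np.float64(0.12), np.float64(-21.0), np.float64(45.5)) (np.float64(0.08), np.float64(-20.5), np.float64(46.0)) (np.float64(0.04), np.float64(-19.5), np.float64(46.0)) (np.float64(-0.0), np.float64(-19.5), np.float64(20.5)) (np.float64(-0.04), np.float64(-18.0), np.float64(45.5)) (np.float64(-0.08), np.float64(22.0), np.float64(45.5)) (np.float64(-0.12), np.float64(39.5), np.float64(44.5))
```

The bar is straight, tilted about 0.02 rad toward the catch's offset, which matches its pose when it clicked home.

```bash
python3 -c "
from bench import env
print(env.hand_in())"
```

```text
the job is handed in; nothing more can be done
None
```

I hooked the bar on the post, swung it past the plunger until it clicked, left it resting against the back stop and released it, then handed the job in at about 34 s; the hand-in gave no verdict. The wrist force reached about 10 N while passing the plunger. The forces on the post and catch themselves were not measured directly.

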